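# Clear the cork offcuts off the transfer slide and dock the specimen carrier

### The arm

A 6-joint arm with a two-finger parallel gripper is mounted at the origin on the work surface. World frame = base frame: x ahead of the robot, y to its left, z up, the work surface at z = 0. Lengths are in m, angles in rad, forces in N, time in s.
With the tool pointing down it reaches from about 0.4 to 0.925 m from the base axis. Payload 3.4 kg.
Tool frame: the origin (TCP) lies between the finger pads; the fingertips stand 11 mm ahead of it and the grasp point (between the pads) lies 8 mm behind it (tip_extent is the distance from the TCP to the fingertips, in m); z points along the fingers, y is the line along which they close (so a half turn about z gives the same grasp; the last joint's range is limited). The gripper opens to 85 mm and grips with 20 to 120 N. Pads are 22 mm wide; open, the fingers measure 114 mm over their backs; the gripper's body (76 mm by 85 mm) begins 54 mm behind the grasp point. The pads swing forward as they close: fully open they stand 13 mm farther back than shut.
Start: joints at [1.042, 0.307, 1.506, -0, 1.328, -0.073], TCP at [0.253, 0.516, 0.242] pointing down, gripper open.
Joint ranges: [-3.12, 3.12], [-1.05, 2.28], [0.14, 2.33], [-1.42, 4.57], [0.1, 2.73], [-2.68, 2.68]. Speed limits (rad/s): [2.57, 2.57, 3.14, 3.14, 3.14, 3.14].

### API

Orientations are given as a unit quaternion [w, x, y, z].
In Python, from bench import * gives the robot as it stands.
- The arm moves only by the tool send_rows, never from a script. Its argument "series" is a list of rows, each an object of numbers: "tx", "ty", "tz": the shift along the tool's x, y, z as a fraction of full scale; "roll": the turn about the tool's z as a fraction of full scale. A call has 1 to 12 rows; each row shifts and turns the commanded pose from where the row before left it, along the tool's axes as they then stand; what a row does not reach is not made up. Full scale, the value 1, is 40 mm for a shift and 2 pi rad for a turn. A row lasts 1/10 s, in which the tool goes at most 50 mm and 8.59 degrees, less where a joint would pass 70% of its speed; a pose out of reach is approached as far as the arm can. A call with a number of a shift or a turn outside -1 to 1 is refused whole. A call with a gripper value outside its range is refused whole. "gripper" is the opening, from 0 (shut) to 1 (fully open), set as the call begins (left out, the last holds). The fingers move at their own pace and stop on an object; "grip_force" is the grip in N (left out, the last holds). Time passes only in rows, so rows that do not move let the fingers close. It gives the time, the measured TCP pose, the force, the opening and the grip force at its end, in the units of the state.
- get_state(): the state, without advancing time (a new reading comes with each control period).
- camera(name): name is "scene" or "top" or "wrist"; returns a dict with "img" (420x560x3 uint8, red, green, blue), "range_z" (420x560 float32, m along the optical axis (not along the pixel's ray), 0 where there is no reading), "fov_y" (degrees; the focal length in pixels is half the picture's height over the tangent of half this angle, whatever the lens; pixels are square), "cx", "cy" (the principal point, pixels), "rvec" (rotation vector, rad) and "tvec" (3), from world to camera coordinates, as OpenCV has them. Camera axes: x right, y down, z forward; pixel columns grow to the right and rows downward; lengths in m; the calibration is good to about 2 mm. A picture is of the moment at which its call begins.
- hand_in(): hands the job in; it is judged then, once.
The state is a dict: "time": time; "joints": joint angles; "dq": joint speeds; "joint_efforts": joint torques, N m; "ee_pos": TCP position; "tcp_rot": TCP orientation; "ft_force": force on the tool from outside, world axes, zero at the start; "torque": the same for the moment, N m; "opening": opening from 0.0 (shut) to 1.0 (fully open); "grasp_force": force on a finger pad.
Only numpy, scipy, OpenCV 4.12 (cv2) and the standard library are available. Lean on these libraries where they do the work, as an engineer would, in place of code of your own. Each camera call takes 0.05 s, during which the arm holds its last target. There are 200 camera calls.

### The job

Three cork trimming offcuts lie across the rails of the transfer slide and block the specimen carrier. Put all three into the open grey waste bin, then push the carrier along the rails until it is home against the stop at the other end of the slide. Leave the glass beaker and the white bottle where they stand.

Things in the scene. Friction and masses are not known exactly. Their poses are not given: they have to be found in the camera images.
- slide: Fixed aluminium transfer slide: bed 110 mm (x) by 530 mm (y) by 20 mm high, two steel rails along y, 12 mm wide, 50 mm apart on centres, tops 30 mm above the bench. Dark steel stop block, 90 by 30 mm, top at 55 mm, at the +y end, its face at y = +225 mm. Origin: centre of the underside. +y is the direction of travel.
- carrier (a joint): Travel in m along the slide's +y: 0 at the loading end, 0.36 home against the stop; starts at 0 to 0.02. Friction about 2.5 N, stays where left. The carrier is a grey plate 96 mm (x) by 100 mm (y), top 50 mm above the bench, with an upright black tab and ahead of it a small specimen (top at 67 mm). Its centre lies at slide y = -0.185 + this value.
- carrier_tab (a point): Top centre of the carrier's upright black tab, 100 mm above the bench; 45 mm across the slide (x), 18 mm along it (y), 50 mm high; axes as the slide's. It lies 22 mm behind the carrier's centre; the specimen begins 24 mm ahead of the tab's centre. It can be pinched from above or pushed.
- bin: Fixed open-topped grey plastic waste bin, 130 mm (x) by 190 mm (y) by 90 mm high, walls 4 mm. Origin: centre of the underside. It stands left or right of the beaker, between the robot and the slide; the closed cardboard carton stands on the other side.
- carton: Fixed closed cardboard glove carton, 120 mm (x) by 190 mm (y) by 75 mm high, with a blue patch on top. Origin: centre of the underside. Not to be used.
- offcut_block: Loose plain cork block offcut, 76 mm (x) by 32 mm (y) by 30 mm high, 20 to 45 g. Origin: centre of the underside, which starts on the rails, 30 mm above the bench. Its long x axis lies roughly across the slide.
- offcut_step: Loose stepped cork offcut: a 90 mm (x) by 28 mm (y) by 18 mm high foot with a 50 mm long, 28 mm wide, 16 mm high step on its middle (34 mm high in all), 20 to 45 g. Origin: centre of the underside, which starts on the rails, 30 mm above the bench. Its long x axis lies roughly across the slide.
- offcut_round: Loose round-topped cork offcut: 80 mm (x) by 30 mm (y), flat underside, top rounded about its long axis (radius 15 mm), 31 mm high, 20 to 45 g. Origin: centre of the underside, which starts on the rails, 30 mm above the bench. Its long x axis lies roughly across the slide.
- beaker: Loose empty glass beaker, 70 mm across, 85 mm high, standing between bin and carton. Origin: centre of the underside.
- bottle: Loose white plastic bottle, 60 mm across, 150 mm high, standing on the robot's right. Origin: centre of the underside.

How it is judged:
On the way, in this order (a step that is already met when the one before it is completed fails the run):
1. all three cork offcuts lie released in the waste bin, while the carrier is not yet home (x of offcut_block in the frame of bin between -0.063 and 0.063 m and y of offcut_block in the frame of bin between -0.093 and 0.093 m and z of each of offcut_block, offcut_step, offcut_round in the frame of bin below 0.088 m and x of offcut_step in the frame of bin between -0.063 and 0.063 m and y of offcut_step in the frame of bin between -0.093 and 0.093 m and x of offcut_round in the frame of bin between -0.063 and 0.063 m and y of offcut_round in the frame of bin between -0.093 and 0.093 m and contact force between the fingers and offcut_block below 0.2 N and contact force between the fingers and offcut_step below 0.2 N and contact force between the fingers and offcut_round below 0.2 N and not (value of joint carrier above 0.354 m)), for 0.2 s.
2. the carrier is home against the stop, within 6 mm (value of joint carrier above 0.354 m), for 0.2 s.
At the end, for the whole second after the job is handed in: The origins of all three offcuts lie within the waste bin's walls and below its rim (88 mm above its underside), the offcuts at rest; the carrier is at rest, home against the stop within 6 mm (joint above 0.354 m) (x of offcut_block in the frame of bin between -0.063 and 0.063 m and y of offcut_block in the frame of bin between -0.093 and 0.093 m and z of each of offcut_block, offcut_step, offcut_round in the frame of bin below 0.088 m and x of offcut_step in the frame of bin between -0.063 and 0.063 m and y of offcut_step in the frame of bin between -0.093 and 0.093 m and x of offcut_round in the frame of bin between -0.063 and 0.063 m and y of offcut_round in the frame of bin between -0.093 and 0.093 m and value of joint carrier above 0.354 m and linear speed of each of offcut_block, offcut_step, offcut_round below 0.03 m/s and velocity of joint carrier between -0.01 and 0.01 m/s); the robot touches nothing.
It fails at once if the beaker is moved more than 30 mm or tipped more than 0.5 rad (distance of beaker from where it was at the start of the episode above 0.03 m or angle between beaker's own z axis and vertical above 0.5 rad).
It fails at once if the bottle is moved more than 30 mm or tipped more than 0.5 rad (distance of bottle from where it was at the start of the episode above 0.03 m or angle between bottle's own z axis and vertical above 0.5 rad).
It also fails if it takes over 72 s, if anything falls off the work surface, if the arm or the gripper's body presses on something with over 40 N, if the wrist force passes 120 N, or if a joint passes its speed limit or range.

## Working session

There is one attempt and no reset: what is moved stays moved. The work goes in short steps, Python scripts to look and compute and a tool call to move; the robot and the scene stay as the last step left them, time stands still between calls to the robot, and variables do not carry over. Pictures are saved under pics/ and viewed, at most 10 in all, crops included, and the job is handed in when it is done.

Besides the shell and the picture viewer there is one more tool, called after "Request:" by a JSON object that holds its "api" and its "payload", one argument or row to a line. send_rows: Moves the arm, as the interface text tells. Shift numbers are shares of 40 mm and turn numbers shares of 2 pi rad, none past 1 either way. Its arguments: {"type":"object","properties":{"series":{"type":"array","items":{"type":"object","properties":{"tx":{"type":"number","minimum":-1,"maximum":1},"ty":{"type":"number","minimum":-1,"maximum":1},"tz":{"type":"number","minimum":-1,"maximum":1},"roll":{"type":"number","minimum":-1,"maximum":1}}}},"gripper":{"type":"number"},"grip_force":{"type":"number"}},"required":["series"]}

```bash
mkdir -p pics
cat > h.py <<'E'
from bench import *
import numpy as np, cv2
def cam(n):
    c=camera(n); f=c["img"].shape[0]/2/np.tan(np.radians(c["fov_y"])/2)
    R=cv2.Rodrigues(np.array(c["rvec"],float))[0]; t=np.array(c["tvec"],float).ravel()
    z=c["range_z"]; v,u=np.indices(z.shape)
    P=np.stack([(u-c["cx"])/f*z,(v-c["cy"])/f*z,z],-1)
    return c["img"],(P-t)@R,z>0
E
python3 - <<'E'
from h import *
s=get_state(); print(s)
for n in("top","scene"):
    im,W,ok=cam(n); np.savez(n,im=im,W=W,ok=ok); cv2.imwrite(f"pics/{n}0.png",im[...,::-1])
E
```

```text
{'time': 0.0, 'joints': array([ 1.04148322e+00,  3.07575968e-01,  1.50770880e+00,  7.22437467e-06,
        1.32839841e+00, -7.35416305e-02]), 'dq': array([ 0.0005313 ,  0.00223098, -0.00046021, -0.00118677,  0.00149495,
        0.00050466]), 'joint_efforts': array([ 2.93896483e-04, -4.57566404e+01, -2.51912838e+01, -1.08093454e-04,
        1.34804656e-02, -8.80237280e-06]), 'ee_pos': array([0.25277858, 0.51568326, 0.24136597]), 'tcp_rot': array([-3.13668494e-04,  2.25919153e-01,  9.74145494e-01, -9.97093619e-04]), 'ft_force': array([-0.05496011, -0.30582695, -0.53098314]), 'torque': array([-0.00344791, -0.02039426, -0.01943765]), 'grasp_force': 0.0, 'opening': 1.0014035398006205}
```

View pics/top0.png

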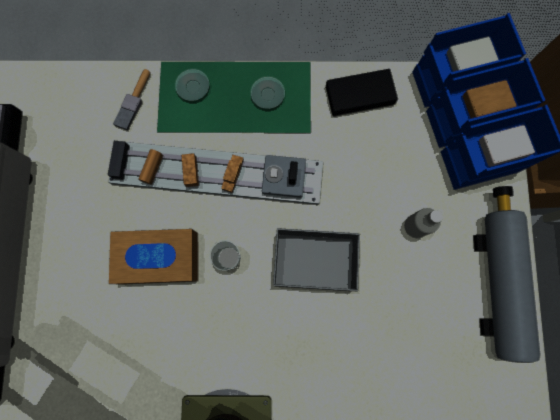

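The top view shows the stop at (118,160), the offcuts at (150,166), (190,170) and (232,173), and the carrier at (284,175) with its tab at (293,173). The bin is at (315,260), the beaker at (226,257), the carton at (152,257) and the bottle at (425,222).

Run:
```python
import numpy as np, cv2
d=np.load("top.npz"); im,W,ok=d["im"],d["W"],d["ok"]
hsv=cv2.cvtColor(im,cv2.COLOR_RGB2HSV)
print("bench z",np.median(W[300:330,200:260,2]))
def box(n,u0,u1,v0,v1,zl,zh,sat=0):
    m=np.zeros(ok.shape,bool); m[v0:v1,u0:u1]=1
    m&=ok&(W[...,2]>zl)&(W[...,2]<zh)&(hsv[...,1]>=sat)
    p=W[m]; 
    r=cv2.minAreaRect((p[:,:2]*1000).astype(np.float32))
    print(n,m.sum(),"rect",np.round(r[0]),np.round(r[1]),round(r[2],1),"mean",p.mean(0).round(4),"zpct",np.percentile(p[:,2],[5,50,95]).round(3))
box("A",135,167,145,188,.036,.08,100)
box("B",176,205,148,192,.036,.08,100)
box("C",215,247,150,196,.036,.08,100)
box("C top",215,247,150,196,.056,.08,100)
box("B top",176,205,148,192,.056,.08,100)
box("stop",105,132,135,185,.045,.065)
box("plate",255,312,148,205,.042,.056)
box("tab",280,305,155,195,.085,.11)
box("bin",265,368,222,300,.08,.1)
box("beaker",205,246,238,276,.06,.1)
box("carton",100,205,222,295,.065,.085)
box("bottle",400,445,200,245,.1,.16)
```

```text
bench z -0.0005896934652060835
A 438 rect [640. 195.] [30. 79.] 70.0 mean [0.6382 0.1926 0.0555] zpct [0.041 0.057 0.062]
B 434 rect [632.  98.] [76. 32.] 6.3 mean [0.6296 0.0968 0.0586] zpct [0.052 0.059 0.062]
C 438 rect [625.  -5.] [28. 90.] 73.0 mean [ 0.6225 -0.0053  0.0563] zpct [0.045 0.061 0.066]
C top 245 rect [626.  -5.] [28. 51.] 72.9 mean [ 0.6249 -0.0057  0.0632] zpct [0.06  0.063 0.067]
B top 379 rect [632.  98.] [76. 32.] 7.3 mean [0.6316 0.0979 0.0596] zpct [0.057 0.06  0.063]
stop 480 rect [659. 277.] [31. 90.] 84.1 mean [0.658 0.276 0.054] zpct [0.049 0.054 0.058]
plate 1297 rect [ 619. -131.] [100.  97.] 84.4 mean [ 0.6163 -0.1297  0.0499] zpct [0.046 0.05  0.054]
tab 152 rect [ 617. -153.] [18. 46.] 84.5 mean [ 0.6152 -0.1526  0.099 ] zpct [0.094 0.099 0.103]
bin 570 rect [ 414. -206.] [190. 130.] 86.6 mean [ 0.4158 -0.2108  0.0886] zpct [0.083 0.089 0.092]
beaker 228 rect [422.   3.] [68. 66.] 0.9 mean [0.4257 0.0091 0.0784] zpct [0.062 0.082 0.086]
carton 4350 rect [421. 174.] [120. 192.] 2.3 mean [0.4201 0.1728 0.0747] zpct [0.072 0.075 0.078]
bottle 411 rect [ 500. -456.] [50. 43.] 26.8 mean [ 0.4996 -0.4536  0.1238] zpct [0.101 0.115 0.151]
```

View pics/scene0.png

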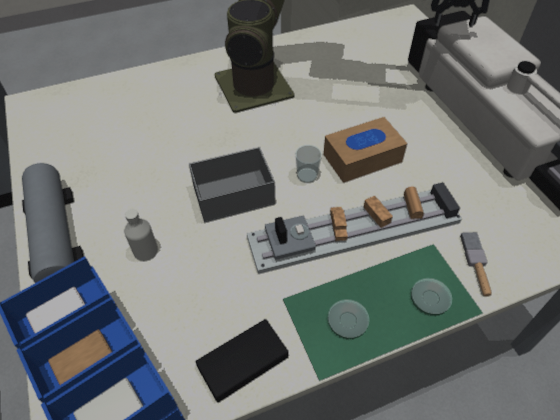

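```bash
cat > go.py <<'E'
from bench import *
import sys,numpy as np
from scipy.spatial.transform import Rotation as Ro
# args: x y z theta(deg of tool y)
s=get_state(); q=s["tcp_rot"]; R=Ro.from_quat(np.r_[q[1:],q[0]]).as_matrix()
p=s["ee_pos"]; th=np.degrees(np.arctan2(R[1,1],R[0,1]))
print("t",round(s["time"],2),"p",p.round(4),"th",th.round(2),"open",round(s["opening"],3),"gf",round(s["grasp_force"],1),"ft",s["ft_force"].round(1))
for a in sys.argv[1:]:
    x,y,z,t=map(float,a.split(","))
    dr=(th-t+90)%180-90 ; n=np.array([x,y,z])
    if "noroll" in a: dr=0
    print(a,"tool units",((n-p)@R/0.04).round(3),"roll",round(dr/360,4))
    p=n; th=th-dr; c,sn=np.cos(np.radians(th)),np.sin(np.radians(th))
    R=np.array([[-sn,c,0],[c,sn,0],[0,0,-1.]]);
E
python3 go.py .646,.193,.2,70 .646,.193,.038,70
python3 -c "
import numpy as np
W=np.load('top.npz')['W'];print(W[100:420:40,0:36:12,:].round(2).reshape(-1,3).tolist())"
```

```text
t 0.1 p [0.2528 0.5158 0.2415] th 63.88 open 1.001 gf 0.0 ft [ 0.4 -0.5  0.4]
.646,.193,.2,70 tool units [-12.379  -2.916   1.04 ] roll -0.017
.646,.193,.038,70 tool units [0.   0.   4.05] roll 0.0
[[0.83, 0.62, 0.0], [0.83, 0.59, 0.0], [0.83, 0.55, 0.0], [0.7, 0.55, 0.07], [0.7, 0.54, 0.05], [0.34, -0.13, 1.06], [0.58, 0.5, 0.14], [0.59, 0.5, 0.1], [0.6, 0.5, 0.05], [0.49, 0.5, 0.12], [0.5, 0.5, 0.07], [0.51, 0.5, 0.03], [0.41, 0.5, 0.1], [0.41, 0.5, 0.06], [0.41, 0.51, -0.0], [0.32, 0.5, 0.09], [0.32, 0.5, 0.04], [0.32, 0.5, 0.0], [0.23, 0.5, 0.07], [0.23, 0.51, 0.0], [0.23, 0.49, 0.0], [0.14, 0.51, 0.04], [0.13, 0.5, 0.0], [0.13, 0.48, -0.0]]
```

Request:
{"api": "send_rows", "payload": {
  "series": [
    {"tx": -0.44,"ty": -0.898},
    {"tx": -0.44,"ty": -0.898},
    {"tx": -0.44,"ty": -0.898},
    {"tx": -0.44,"ty": -0.898},
    {"tx": -0.96,"ty": 0.06},
    {"tx": -0.96,"ty": 0.06},
    {"tx": -0.96,"ty": 0.06},
    {"tx": -0.96,"ty": 0.06},
    {"tx": -0.96,"ty": 0.06},
    {"tx": -0.96,"ty": 0.06},
    {"tx": -0.96,"ty": 0.06},
    {"tx": -0.96,"ty": 0.06}
  ],
  "gripper": 0.7,
  "grip_force": 30
}}

```text
schema error: expected keys tx, ty, tz, roll
```

Request:
{"api": "send_rows", "payload": {
  "series": [
    {"tx": -0.98,"ty": 0.07},
    {"tx": -0.98,"ty": 0.07},
    {"tx": -0.98,"ty": 0.07},
    {"roll": -0.017,"tz": 0.5},
    {"tz": 0.54},
    {},
    {}
  ]
}}

```text
schema error: expected keys tx, ty, tz, roll
```

```bash
python3 go.py .646,.193,.075,70 .646,.193,.038,70
```

```text
t 0.1 p [0.2528 0.5158 0.2415] th 63.88 open 1.001 gf 0.0 ft [ 0.4 -0.5  0.4]
.646,.193,.075,70 tool units [-12.379  -2.91    4.165] roll -0.017
.646,.193,.038,70 tool units [0.    0.    0.925] roll 0.0
```

All four keys are needed in each row, so I'll resend.

Request:
{"api": "send_rows", "payload": {
  "series": [
    {"tx": -0.44,"ty": -0.898,"tz": 0,"roll": 0},
    {"tx": -0.44,"ty": -0.898,"tz": 0,"roll": 0},
    {"tx": -0.44,"ty": -0.898,"tz": 0,"roll": 0},
    {"tx": -0.44,"ty": -0.898,"tz": 0,"roll": 0},
    {"tx": -0.96,"ty": 0.06,"tz": 0,"roll": 0},
    {"tx": -0.96,"ty": 0.06,"tz": 0,"roll": 0},
    {"tx": -0.96,"ty": 0.06,"tz": 0,"roll": 0},
    {"tx": -0.96,"ty": 0.06,"tz": 0,"roll": 0},
    {"tx": -0.96,"ty": 0.06,"tz": 0,"roll": 0},
    {"tx": -0.96,"ty": 0.06,"tz": 0,"roll": 0},
    {"tx": -0.96,"ty": 0.06,"tz": 0,"roll": 0},
    {"tx": -0.96,"ty": 0.06,"tz": 0,"roll": 0}
  ],
  "gripper": 0.7,
  "grip_force": 30
}}

```text
time: 1.3
ee_pos: [0.5384, 0.2373, 0.2418]
tcp_rot: [-0.001, 0.226, 0.974, -0.0]
ft_force: [0.6, -0.1, 0.8]
opening: 0.7
grasp_force: 0.0
```

Request:
{"api": "send_rows", "payload": {
  "series": [
    {"tx": -0.98,"ty": 0.07,"tz": 0,"roll": 0},
    {"tx": -0.98,"ty": 0.07,"tz": 0,"roll": 0},
    {"tx": -0.98,"ty": 0.07,"tz": 0,"roll": 0},
    {"tx": 0,"ty": 0,"tz": 0.5,"roll": -0.017},
    {"tx": 0,"ty": 0,"tz": 0.54,"roll": 0},
    {"tx": 0,"ty": 0,"tz": 0,"roll": 0},
    {"tx": 0,"ty": 0,"tz": 0,"roll": 0}
  ]
}}

```text
time: 2.0
ee_pos: [0.6461, 0.194, 0.2]
tcp_rot: [-0.001, 0.174, 0.985, -0.0]
ft_force: [0.4, 0.1, -0.1]
opening: 0.7
grasp_force: 0.0
```

```bash
python3 go.py .646,.193,.075,70 .646,.193,.038,70
```

```text
t 2.0 p [0.6461 0.194  0.2   ] th 70.0 open 0.7 gf 0.0 ft [ 0.4  0.1 -0.1]
.646,.193,.075,70 tool units [-0.012 -0.02   3.125] roll -0.0
.646,.193,.038,70 tool units [0.    0.    0.925] roll 0.0
```

Request:
{"api": "send_rows", "payload": {
  "series": [
    {"tx": 0,"ty": 0,"tz": 0.9,"roll": 0},
    {"tx": 0,"ty": 0,"tz": 0.9,"roll": 0},
    {"tx": 0,"ty": 0,"tz": 0.9,"roll": 0},
    {"tx": 0,"ty": 0,"tz": 0.5,"roll": 0},
    {"tx": 0,"ty": 0,"tz": 0.4,"roll": 0},
    {"tx": 0,"ty": 0,"tz": 0.3,"roll": 0},
    {"tx": 0,"ty": 0,"tz": 0.13,"roll": 0},
    {"tx": 0,"ty": 0,"tz": 0,"roll": 0}
  ]
}}

```text
time: 2.8
ee_pos: [0.6469, 0.1943, 0.0398]
tcp_rot: [0.0, 0.173, 0.985, 0.0]
ft_force: [0.6, 0.3, -0.1]
opening: 0.702
grasp_force: 0.0
```

Request:
{"api": "send_rows", "payload": {
  "series": [
    {"tx": 0,"ty": 0,"tz": 0,"roll": 0},
    {"tx": 0,"ty": 0,"tz": 0,"roll": 0},
    {"tx": 0,"ty": 0,"tz": 0,"roll": 0},
    {"tx": 0,"ty": 0,"tz": 0,"roll": 0},
    {"tx": 0,"ty": 0,"tz": 0,"roll": 0},
    {"tx": 0,"ty": 0,"tz": 0,"roll": 0},
    {"tx": 0,"ty": 0,"tz": 0,"roll": 0}
  ],
  "gripper": 0
}}

```text
time: 3.5
ee_pos: [0.6477, 0.1943, 0.0409]
tcp_rot: [0.001, 0.174, 0.985, 0.001]
ft_force: [0.2, 0.5, 5.2]
opening: 0.343
grasp_force: 30.8
```

Request:
{"api": "send_rows", "payload": {
  "series": [
    {"tx": 0,"ty": 0,"tz": -0.3,"roll": 0},
    {"tx": 0,"ty": 0,"tz": -0.7,"roll": 0},
    {"tx": 0,"ty": 0,"tz": -0.9,"roll": 0},
    {"tx": 0,"ty": 0,"tz": -0.9,"roll": 0},
    {"tx": 0,"ty": 0,"tz": -0.5,"roll": 0},
    {"tx": 0,"ty": 0,"tz": 0,"roll": 0}
  ]
}}

```text
time: 4.1
ee_pos: [0.649, 0.1946, 0.1763]
tcp_rot: [0.004, 0.174, 0.985, 0.002]
ft_force: [1.2, 0.5, 0.0]
opening: 0.344
grasp_force: 30.1
```

```bash
python3 go.py .412,-.246,.17,80 .412,-.246,.065,80
python3 - <<'E'
from h import *
im,W,ok=cam("wrist"); cv2.imwrite("pics/w1.png",im[...,::-1])
E
```

```text
t 4.1 p [0.649  0.1946 0.1763] th 70.01 open 0.344 gf 30.1 ft [1.2 0.5 0. ]
.412,-.246,.17,80 tool units [  1.801 -12.379   0.091] roll -0.0278
.412,-.246,.065,80 tool units [0.    0.    2.625] roll 0.0
```

View pics/w1.png

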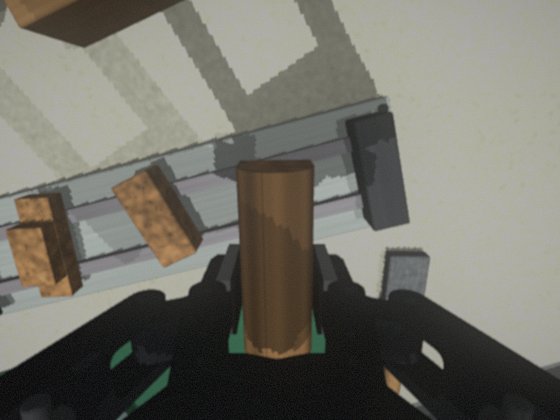

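The round offcut is firmly held, centred between the pads at (278,255). Next I carry it to the bin.

Request:
{"api": "send_rows", "payload": {
  "series": [
    {"tx": 0.07,"ty": -0.5,"tz": 0,"roll": 0},
    {"tx": 0.14,"ty": -0.95,"tz": 0,"roll": 0},
    {"tx": 0.14,"ty": -0.95,"tz": 0,"roll": 0},
    {"tx": 0.14,"ty": -0.95,"tz": 0,"roll": 0},
    {"tx": 0.14,"ty": -0.95,"tz": 0,"roll": 0},
    {"tx": 0.14,"ty": -0.95,"tz": 0,"roll": 0},
    {"tx": 0.14,"ty": -0.95,"tz": 0,"roll": 0},
    {"tx": 0.14,"ty": -0.95,"tz": 0,"roll": 0},
    {"tx": 0.14,"ty": -0.95,"tz": 0,"roll": 0},
    {"tx": 0.14,"ty": -0.95,"tz": 0,"roll": 0},
    {"tx": 0.14,"ty": -0.95,"tz": 0,"roll": 0},
    {"tx": 0.14,"ty": -0.95,"tz": 0,"roll": 0}
  ]
}}

```text
time: 5.35
ee_pos: [0.4341, -0.196, 0.17]
tcp_rot: [-0.002, 0.174, 0.985, 0.001]
ft_force: [0.8, -0.3, -0.5]
opening: 0.345
grasp_force: 30.1
```

Request:
{"api": "send_rows", "payload": {
  "series": [
    {"tx": 0.14,"ty": -0.95,"tz": 0,"roll": 0},
    {"tx": 0.05,"ty": -0.48,"tz": 0,"roll": 0},
    {"tx": 0,"ty": 0,"tz": 0,"roll": -0.014},
    {"tx": 0,"ty": 0,"tz": 0,"roll": -0.014},
    {"tx": 0,"ty": 0,"tz": 0,"roll": 0}
  ]
}}

```text
time: 5.85
ee_pos: [0.4083, -0.2461, 0.1701]
tcp_rot: [-0.002, 0.087, 0.996, 0.001]
ft_force: [-0.3, -1.2, -1.1]
opening: 0.344
grasp_force: 30.1
```

```bash
python3 go.py .412,-.246,.065,80
```

```text
t 5.85 p [ 0.4083 -0.2461  0.1701] th 80.04 open 0.344 gf 30.1 ft [-0.3 -1.2 -1.1]
.412,-.246,.065,80 tool units [-0.099  0.016  2.626] roll 0.0001
```

Request:
{"api": "send_rows", "payload": {
  "series": [
    {"tx": -0.3,"ty": 0,"tz": 0.4,"roll": 0},
    {"tx": 0,"ty": 0,"tz": 0.8,"roll": 0},
    {"tx": 0,"ty": 0,"tz": 0.8,"roll": 0},
    {"tx": 0,"ty": 0,"tz": 0.6,"roll": 0},
    {"tx": 0,"ty": 0,"tz": 0,"roll": 0},
    {"tx": 0,"ty": 0,"tz": 0,"roll": 0}
  ]
}}

```text
time: 6.45
ee_pos: [0.421, -0.2481, 0.067]
tcp_rot: [-0.001, 0.087, 0.996, 0.001]
ft_force: [-0.2, 0.1, -0.6]
opening: 0.349
grasp_force: 30.1
```

Request:
{"api": "send_rows", "payload": {
  "series": [
    {"tx": 0,"ty": 0,"tz": 0,"roll": 0},
    {"tx": 0,"ty": 0,"tz": 0,"roll": 0},
    {"tx": 0,"ty": 0,"tz": 0,"roll": 0},
    {"tx": 0,"ty": 0,"tz": 0,"roll": 0}
  ],
  "gripper": 0.6
}}

```text
time: 6.85
ee_pos: [0.4219, -0.249, 0.0684]
tcp_rot: [0.001, 0.086, 0.996, -0.0]
ft_force: [0.3, 0.2, 0.0]
opening: 0.599
grasp_force: 0.0
```

Request:
{"api": "send_rows", "payload": {
  "series": [
    {"tx": 0,"ty": 0,"tz": -0.6,"roll": 0},
    {"tx": 0,"ty": 0,"tz": -0.9,"roll": 0},
    {"tx": 0,"ty": 0,"tz": -0.9,"roll": 0},
    {"tx": 0,"ty": 0,"tz": -0.3,"roll": 0},
    {"tx": 0,"ty": 0,"tz": 0,"roll": 0}
  ]
}}

```text
time: 7.35
ee_pos: [0.423, -0.2498, 0.1782]
tcp_rot: [0.003, 0.086, 0.996, -0.002]
ft_force: [0.4, -0.1, -0.2]
opening: 0.601
grasp_force: 0.0
```

```bash
python3 go.py .633,.098,.17,96.5 .633,.098,.041,96.5
python3 - <<'E'
from h import *
im,W,ok=cam("wrist"); cv2.imwrite("pics/w2.png",im[...,::-1])
E
```

```text
t 7.35 p [ 0.423  -0.2498  0.1782] th 80.08 open 0.601 gf 0.0 ft [ 0.4 -0.1 -0.2]
.633,.098,.17,96.5 tool units [-3.673  9.469  0.201] roll -0.0456
.633,.098,.041,96.5 tool units [0.    0.    3.225] roll 0.0
```

View pics/w2.png

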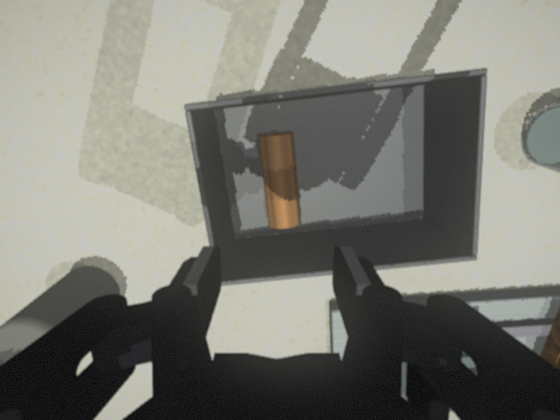

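The round offcut lies in the bin at (280,180). The block is next.

Request:
{"api": "send_rows", "payload": {
  "series": [
    {"tx": -0.334,"ty": 0.861,"tz": 0,"roll": 0},
    {"tx": -0.334,"ty": 0.861,"tz": 0,"roll": 0},
    {"tx": -0.334,"ty": 0.861,"tz": 0,"roll": 0},
    {"tx": -0.334,"ty": 0.861,"tz": 0,"roll": 0},
    {"tx": -0.334,"ty": 0.861,"tz": 0,"roll": 0},
    {"tx": -0.334,"ty": 0.861,"tz": 0,"roll": 0},
    {"tx": -0.334,"ty": 0.861,"tz": 0,"roll": 0},
    {"tx": -0.334,"ty": 0.861,"tz": 0,"roll": 0},
    {"tx": -0.334,"ty": 0.861,"tz": 0,"roll": 0},
    {"tx": -0.334,"ty": 0.861,"tz": 0,"roll": 0},
    {"tx": -0.334,"ty": 0.861,"tz": 0,"roll": 0}
  ],
  "gripper": 0.7
}}

```text
time: 8.5
ee_pos: [0.6309, 0.1005, 0.1732]
tcp_rot: [-0.002, 0.086, 0.996, -0.0]
ft_force: [0.2, -0.7, -0.1]
opening: 0.704
grasp_force: 0.0
```

Request:
{"api": "send_rows", "payload": {
  "series": [
    {"tx": 0,"ty": 0,"tz": 0,"roll": -0.0228},
    {"tx": 0,"ty": 0,"tz": 0,"roll": -0.0228},
    {"tx": 0,"ty": 0,"tz": 0,"roll": 0},
    {"tx": 0,"ty": 0,"tz": 0,"roll": 0}
  ]
}}

```text
time: 8.9
ee_pos: [0.6306, 0.099, 0.1739]
tcp_rot: [-0.001, -0.055, 0.998, -0.0]
ft_force: [0.4, 0.3, 0.0]
opening: 0.698
grasp_force: 0.0
```

```bash
python3 go.py .635,.098,.041,96.5
```

```text
t 8.9 p [0.6306 0.099  0.1739] th 96.3 open 0.698 gf 0.0 ft [0.4 0.3 0. ]
.635,.098,.041,96.5 tool units [-0.117 -0.038  3.323] roll -0.0005
```

Request:
{"api": "send_rows", "payload": {
  "series": [
    {"tx": -0.117,"ty": -0.038,"tz": 0.7,"roll": 0},
    {"tx": 0,"ty": 0,"tz": 0.9,"roll": 0},
    {"tx": 0,"ty": 0,"tz": 0.7,"roll": 0},
    {"tx": 0,"ty": 0,"tz": 0.5,"roll": 0},
    {"tx": 0,"ty": 0,"tz": 0.35,"roll": 0},
    {"tx": 0,"ty": 0,"tz": 0.15,"roll": 0},
    {"tx": 0,"ty": 0,"tz": 0,"roll": 0}
  ]
}}

```text
time: 9.6
ee_pos: [0.6359, 0.0979, 0.0428]
tcp_rot: [-0.001, -0.056, 0.998, -0.0]
ft_force: [-1.3, 0.1, 0.4]
opening: 0.702
grasp_force: 0.0
```

Request:
{"api": "send_rows", "payload": {
  "series": [
    {"tx": 0,"ty": 0,"tz": 0,"roll": 0},
    {"tx": 0,"ty": 0,"tz": 0,"roll": 0},
    {"tx": 0,"ty": 0,"tz": 0,"roll": 0},
    {"tx": 0,"ty": 0,"tz": 0,"roll": 0},
    {"tx": 0,"ty": 0,"tz": 0,"roll": 0},
    {"tx": 0,"ty": 0,"tz": 0,"roll": 0},
    {"tx": 0,"ty": 0,"tz": 0,"roll": 0}
  ],
  "gripper": 0
}}

```text
time: 10.3
ee_pos: [0.6374, 0.0983, 0.0449]
tcp_rot: [0.001, -0.057, 0.998, 0.0]
ft_force: [-0.1, 0.5, 6.0]
opening: 0.364
grasp_force: 31.2
```

Request:
{"api": "send_rows", "payload": {
  "series": [
    {"tx": 0,"ty": 0,"tz": -0.3,"roll": 0},
    {"tx": 0,"ty": 0,"tz": -0.7,"roll": 0},
    {"tx": 0,"ty": 0,"tz": -0.9,"roll": 0},
    {"tx": 0,"ty": 0,"tz": -0.9,"roll": 0},
    {"tx": 0,"ty": 0,"tz": -0.5,"roll": 0},
    {"tx": 0,"ty": 0,"tz": 0,"roll": 0}
  ]
}}

```text
time: 10.9
ee_pos: [0.6387, 0.0985, 0.1802]
tcp_rot: [0.004, -0.057, 0.998, 0.0]
ft_force: [0.6, 0.1, -0.7]
opening: 0.368
grasp_force: 30.5
```

```bash
python3 go.py .416,-.200,.17,92 .416,-.2,.07,92
```

```text
t 10.9 p [0.6387 0.0985 0.1802] th 96.51 open 0.368 gf 30.5 ft [ 0.6  0.1 -0.7]
.416,-.200,.17,92 tool units [ 6.378 -6.783  0.204] roll 0.0125
.416,-.2,.07,92 tool units [0.  0.  2.5] roll 0.0
```

Request:
{"api": "send_rows", "payload": {
  "series": [
    {"tx": 0.32,"ty": -0.34,"tz": 0,"roll": 0},
    {"tx": 0.64,"ty": -0.68,"tz": 0,"roll": 0},
    {"tx": 0.64,"ty": -0.68,"tz": 0,"roll": 0},
    {"tx": 0.64,"ty": -0.68,"tz": 0,"roll": 0},
    {"tx": 0.64,"ty": -0.68,"tz": 0,"roll": 0},
    {"tx": 0.64,"ty": -0.68,"tz": 0,"roll": 0},
    {"tx": 0.64,"ty": -0.68,"tz": 0,"roll": 0},
    {"tx": 0.64,"ty": -0.68,"tz": 0,"roll": 0},
    {"tx": 0.64,"ty": -0.68,"tz": 0,"roll": 0},
    {"tx": 0.64,"ty": -0.68,"tz": 0,"roll": 0},
    {"tx": 0.3,"ty": -0.32,"tz": 0,"roll": 0},
    {"tx": 0,"ty": 0,"tz": 0,"roll": 0.0125}
  ]
}}

```text
time: 12.1
ee_pos: [0.4108, -0.2013, 0.1745]
tcp_rot: [-0.001, -0.015, 1.0, 0.0]
ft_force: [0.6, 0.4, 1.0]
opening: 0.371
grasp_force: 30.5
```

Request:
{"api": "send_rows", "payload": {
  "series": [
    {"tx": 0,"ty": 0,"tz": 0,"roll": 0}
  ]
}}

```text
time: 12.2
ee_pos: [0.4121, -0.2002, 0.1747]
tcp_rot: [-0.001, -0.016, 1.0, 0.001]
ft_force: [0.0, -0.1, 0.8]
opening: 0.368
grasp_force: 30.5
```

```bash
python3 go.py .416,-.195,.075,92
```

```text
t 12.2 p [ 0.4121 -0.2002  0.1747] th 91.88 open 0.368 gf 30.5 ft [ 0.  -0.1  0.8]
.416,-.195,.075,92 tool units [-0.105  0.124  2.492] roll -0.0003
```

Request:
{"api": "send_rows", "payload": {
  "series": [
    {"tx": -0.1,"ty": 0.12,"tz": 0.4,"roll": 0},
    {"tx": 0,"ty": 0,"tz": 0.8,"roll": 0},
    {"tx": 0,"ty": 0,"tz": 0.8,"roll": 0},
    {"tx": 0,"ty": 0,"tz": 0.5,"roll": 0},
    {"tx": 0,"ty": 0,"tz": 0,"roll": 0},
    {"tx": 0,"ty": 0,"tz": 0,"roll": 0}
  ]
}}

```text
time: 12.8
ee_pos: [0.4171, -0.1947, 0.0752]
tcp_rot: [-0.001, -0.018, 1.0, 0.0]
ft_force: [0.2, -0.5, 0.1]
opening: 0.374
grasp_force: 30.5
```

Request:
{"api": "send_rows", "payload": {
  "series": [
    {"tx": 0,"ty": 0,"tz": 0,"roll": 0},
    {"tx": 0,"ty": 0,"tz": 0,"roll": 0},
    {"tx": 0,"ty": 0,"tz": 0,"roll": 0},
    {"tx": 0,"ty": 0,"tz": 0,"roll": 0}
  ],
  "gripper": 0.6
}}

```text
time: 13.2
ee_pos: [0.4177, -0.1955, 0.0762]
tcp_rot: [0.001, -0.017, 1.0, -0.0]
ft_force: [-0.2, -0.1, 0.1]
opening: 0.6
grasp_force: 0.0
```

Request:
{"api": "send_rows", "payload": {
  "series": [
    {"tx": 0,"ty": 0,"tz": -0.6,"roll": 0},
    {"tx": 0,"ty": 0,"tz": -0.9,"roll": 0},
    {"tx": 0,"ty": 0,"tz": -0.8,"roll": 0},
    {"tx": 0,"ty": 0,"tz": -0.2,"roll": 0},
    {"tx": 0,"ty": 0,"tz": 0,"roll": 0}
  ]
}}

```text
time: 13.7
ee_pos: [0.4182, -0.1958, 0.1771]
tcp_rot: [0.002, -0.017, 1.0, -0.001]
ft_force: [-0.1, -0.4, 0.5]
opening: 0.6
grasp_force: 0.0
```

```bash
python3 go.py .629,-.006,.17,73 .629,-.006,.043,73
```

```text
t 13.7 p [ 0.4182 -0.1958  0.1771] th 92.0 open 0.6 gf 0.0 ft [-0.1 -0.4  0.5]
.629,-.006,.17,73 tool units [-5.431  4.558  0.186] roll 0.0528
.629,-.006,.043,73 tool units [0.    0.    3.175] roll 0.0
```

Request:
{"api": "send_rows", "payload": {
  "series": [
    {"tx": -0.679,"ty": 0.57,"tz": 0,"roll": 0},
    {"tx": -0.679,"ty": 0.57,"tz": 0,"roll": 0},
    {"tx": -0.679,"ty": 0.57,"tz": 0,"roll": 0},
    {"tx": -0.679,"ty": 0.57,"tz": 0,"roll": 0},
    {"tx": -0.679,"ty": 0.57,"tz": 0,"roll": 0},
    {"tx": -0.679,"ty": 0.57,"tz": 0,"roll": 0},
    {"tx": -0.679,"ty": 0.57,"tz": 0,"roll": 0},
    {"tx": -0.679,"ty": 0.57,"tz": 0,"roll": 0},
    {"tx": 0,"ty": 0,"tz": 0,"roll": 0.0176},
    {"tx": 0,"ty": 0,"tz": 0,"roll": 0.0176},
    {"tx": 0,"ty": 0,"tz": 0,"roll": 0.0176},
    {"tx": 0,"ty": 0,"tz": 0,"roll": 0}
  ],
  "gripper": 0.7
}}

```text
time: 14.9
ee_pos: [0.6269, -0.0051, 0.1731]
tcp_rot: [-0.002, 0.148, 0.989, -0.0]
ft_force: [-0.1, -0.3, -0.8]
opening: 0.7
grasp_force: 0.0
```

```bash
python3 go.py .629,-.006,.042,73;  python3 - <<'E'
from h import *
im,W,ok=cam("wrist"); cv2.imwrite("pics/w3.png",im[...,::-1])
E
```

```text
t 14.9 p [ 0.6269 -0.0051  0.1731] th 73.0 open 0.7 gf 0.0 ft [-0.1 -0.3 -0.8]
.629,-.006,.042,73 tool units [-0.071 -0.004  3.276] roll -0.0
```

View pics/w3.png

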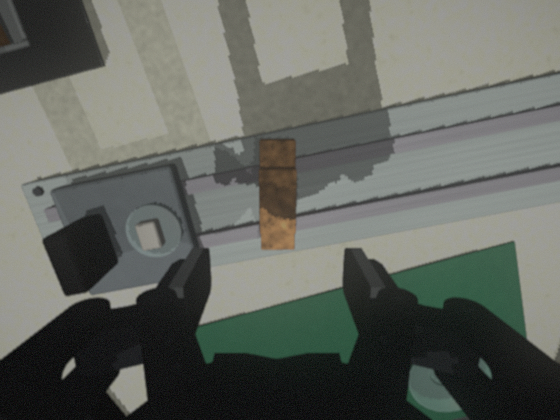

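The step offcut at (278,195) is aligned with the jaws, with the carrier clear at (120,230).

Request:
{"api": "send_rows", "payload": {
  "series": [
    {"tx": -0.07,"ty": 0,"tz": 0.7,"roll": 0},
    {"tx": 0,"ty": 0,"tz": 0.9,"roll": 0},
    {"tx": 0,"ty": 0,"tz": 0.7,"roll": 0},
    {"tx": 0,"ty": 0,"tz": 0.5,"roll": 0},
    {"tx": 0,"ty": 0,"tz": 0.33,"roll": 0},
    {"tx": 0,"ty": 0,"tz": 0.13,"roll": 0},
    {"tx": 0,"ty": 0,"tz": 0,"roll": 0}
  ]
}}

```text
time: 15.65
ee_pos: [0.6304, -0.0062, 0.0444]
tcp_rot: [-0.001, 0.148, 0.989, -0.0]
ft_force: [-0.1, -0.3, -0.2]
opening: 0.701
grasp_force: 0.0
```

Request:
{"api": "send_rows", "payload": {
  "series": [
    {"tx": 0,"ty": 0,"tz": 0,"roll": 0},
    {"tx": 0,"ty": 0,"tz": 0,"roll": 0},
    {"tx": 0,"ty": 0,"tz": 0,"roll": 0},
    {"tx": 0,"ty": 0,"tz": 0,"roll": 0},
    {"tx": 0,"ty": 0,"tz": 0,"roll": 0},
    {"tx": 0,"ty": 0,"tz": 0,"roll": 0},
    {"tx": 0,"ty": 0,"tz": 0,"roll": 0}
  ],
  "gripper": 0
}}

```text
time: 16.35
ee_pos: [0.6318, -0.0062, 0.0464]
tcp_rot: [0.001, 0.148, 0.989, 0.0]
ft_force: [-0.2, -0.7, 6.0]
opening: 0.323
grasp_force: 30.3
```

Request:
{"api": "send_rows", "payload": {
  "series": [
    {"tx": 0,"ty": 0,"tz": -0.3,"roll": 0},
    {"tx": 0,"ty": 0,"tz": -0.7,"roll": 0},
    {"tx": 0,"ty": 0,"tz": -0.9,"roll": 0},
    {"tx": 0,"ty": 0,"tz": -0.9,"roll": 0},
    {"tx": 0,"ty": 0,"tz": -0.5,"roll": 0},
    {"tx": 0,"ty": 0,"tz": 0,"roll": 0}
  ]
}}

```text
time: 16.95
ee_pos: [0.6331, -0.0063, 0.1817]
tcp_rot: [0.004, 0.148, 0.989, 0.0]
ft_force: [0.3, -0.5, -0.2]
opening: 0.321
grasp_force: 29.6
```

```bash
python3 go.py .420,-.157,.17,84 .420,-.157,.078,84
```

```text
t 16.95 p [ 0.6331 -0.0063  0.1817] th 73.0 open 0.321 gf 29.6 ft [ 0.3 -0.5 -0.2]
.420,-.157,.17,84 tool units [ 3.995 -5.161  0.252] roll -0.0306
.420,-.157,.078,84 tool units [0.  0.  2.3] roll 0.0
```

Request:
{"api": "send_rows", "payload": {
  "series": [
    {"tx": 0.28,"ty": -0.37,"tz": 0,"roll": 0},
    {"tx": 0.57,"ty": -0.74,"tz": 0,"roll": 0},
    {"tx": 0.57,"ty": -0.74,"tz": 0,"roll": 0},
    {"tx": 0.57,"ty": -0.74,"tz": 0,"roll": 0},
    {"tx": 0.57,"ty": -0.74,"tz": 0,"roll": 0},
    {"tx": 0.57,"ty": -0.74,"tz": 0,"roll": 0},
    {"tx": 0.57,"ty": -0.74,"tz": 0,"roll": 0},
    {"tx": 0.28,"ty": -0.35,"tz": 0,"roll": 0},
    {"tx": 0,"ty": 0,"tz": 0,"roll": -0.0153},
    {"tx": 0,"ty": 0,"tz": 0,"roll": -0.0153},
    {"tx": 0,"ty": 0,"tz": 0,"roll": 0},
    {"tx": 0,"ty": 0,"tz": 0,"roll": 0}
  ]
}}

```text
time: 18.15
ee_pos: [0.4175, -0.1567, 0.1765]
tcp_rot: [-0.001, 0.053, 0.999, 0.0]
ft_force: [-0.6, -0.3, -0.1]
opening: 0.324
grasp_force: 29.7
```

```bash
python3 go.py .420,-.157,.078,84
```

```text
t 18.15 p [ 0.4175 -0.1567  0.1765] th 83.88 open 0.324 gf 29.7 ft [-0.6 -0.3 -0.1]
.420,-.157,.078,84 tool units [-0.066 -0.003  2.463] roll -0.0003
```

Request:
{"api": "send_rows", "payload": {
  "series": [
    {"tx": -0.07,"ty": -0.1,"tz": 0.4,"roll": 0},
    {"tx": 0,"ty": 0,"tz": 0.8,"roll": 0},
    {"tx": 0,"ty": 0,"tz": 0.8,"roll": 0},
    {"tx": 0,"ty": 0,"tz": 0.45,"roll": 0},
    {"tx": 0,"ty": 0,"tz": 0,"roll": 0},
    {"tx": 0,"ty": 0,"tz": 0,"roll": 0}
  ]
}}

```text
time: 18.75
ee_pos: [0.4205, -0.1611, 0.079]
tcp_rot: [-0.001, 0.053, 0.999, 0.0]
ft_force: [-0.0, -0.3, 0.6]
opening: 0.322
grasp_force: 29.7
```

Request:
{"api": "send_rows", "payload": {
  "series": [
    {"tx": 0,"ty": 0,"tz": 0,"roll": 0},
    {"tx": 0,"ty": 0,"tz": 0,"roll": 0},
    {"tx": 0,"ty": 0,"tz": 0,"roll": 0},
    {"tx": 0,"ty": 0,"tz": 0,"roll": 0}
  ],
  "gripper": 0.5
}}

```text
time: 19.15
ee_pos: [0.4209, -0.1614, 0.0798]
tcp_rot: [0.001, 0.052, 0.999, -0.0]
ft_force: [0.5, -0.3, 0.2]
opening: 0.494
grasp_force: 0.0
```

Request:
{"api": "send_rows", "payload": {
  "series": [
    {"tx": 0,"ty": 0,"tz": -0.6,"roll": 0},
    {"tx": 0,"ty": 0,"tz": -0.9,"roll": 0},
    {"tx": 0,"ty": 0,"tz": -0.9,"roll": 0},
    {"tx": 0,"ty": 0,"tz": -0.2,"roll": 0},
    {"tx": 0,"ty": 0,"tz": 0,"roll": 0}
  ]
}}

```text
time: 19.65
ee_pos: [0.4216, -0.1618, 0.1848]
tcp_rot: [0.002, 0.052, 0.999, -0.001]
ft_force: [-0.5, 0.8, 0.5]
opening: 0.498
grasp_force: 0.0
```

```bash
python3 go.py .615,-.22,.18,84.4 .615,-.22,.085,84.4;  python3 - <<'E'
from h import *
im,W,ok=cam("wrist"); cv2.imwrite("pics/w4.png",im[...,::-1])
E
```

```text
t 19.65 p [ 0.4216 -0.1618  0.1848] th 84.0 open 0.498 gf 0.0 ft [-0.5  0.8  0.5]
.615,-.22,.18,84.4 tool units [-4.961 -0.941  0.143] roll -0.0011
.615,-.22,.085,84.4 tool units [0.    0.    2.375] roll 0.0
```

View pics/w4.png

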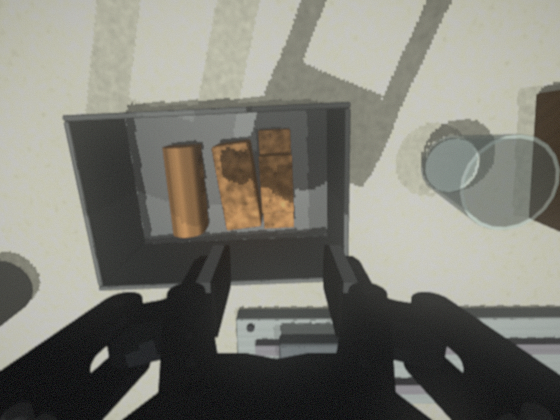

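All three offcuts lie in the bin at (183,190), (237,185) and (277,178). Next I go behind the carrier tab with the gripper shut.

Request:
{"api": "send_rows", "payload": {
  "series": [
    {"tx": -0.82,"ty": -0.16,"tz": 0,"roll": 0},
    {"tx": -0.82,"ty": -0.16,"tz": 0,"roll": 0},
    {"tx": -0.82,"ty": -0.16,"tz": 0,"roll": 0},
    {"tx": -0.82,"ty": -0.16,"tz": 0,"roll": 0},
    {"tx": -0.82,"ty": -0.16,"tz": 0,"roll": 0},
    {"tx": -0.82,"ty": -0.16,"tz": 0,"roll": -0.0011},
    {"tx": 0,"ty": 0,"tz": 0,"roll": 0},
    {"tx": 0,"ty": 0,"tz": 0,"roll": 0}
  ],
  "gripper": 0
}}

```text
time: 20.5
ee_pos: [0.6112, -0.2195, 0.1801]
tcp_rot: [-0.002, 0.049, 0.999, 0.001]
ft_force: [0.1, -0.1, -0.3]
opening: -0.004
grasp_force: 0.0
```

```bash
python3 go.py .611,-.215,.18,84.4 .611,-.215,.08,84.4 .648,.167,.08,84.4;  python3 - <<'E'
from h import *
im,W,ok=cam("wrist"); cv2.imwrite("pics/w5.png",im[...,::-1])
E
```

```text
t 20.5 p [ 0.6112 -0.2195  0.1801] th 84.41 open -0.004 gf 0.0 ft [ 0.1 -0.1 -0.3]
.611,-.215,.18,84.4 tool units [0.015 0.111 0.003] roll 0.0
.611,-.215,.08,84.4 tool units [0.  0.  2.5] roll 0.0
.648,.167,.08,84.4 tool units [0.011 9.595 0.   ] roll 0.0
```

View pics/w5.png

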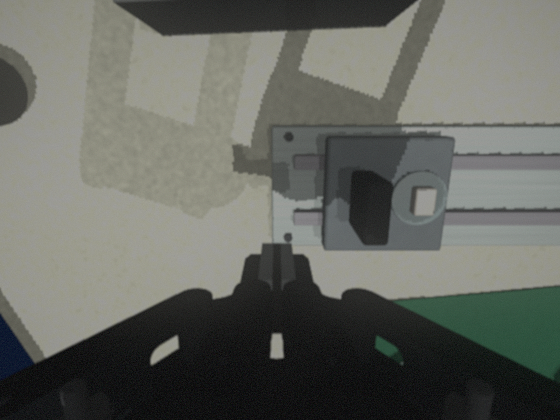

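The shut fingers at (278,260) are behind the tab at (370,207). I'll lower them and then push.

Request:
{"api": "send_rows", "payload": {
  "series": [
    {"tx": 0,"ty": 0.1,"tz": 0.8,"roll": 0},
    {"tx": 0,"ty": 0,"tz": 0.8,"roll": 0},
    {"tx": 0,"ty": 0,"tz": 0.6,"roll": 0},
    {"tx": 0,"ty": 0,"tz": 0.3,"roll": 0},
    {"tx": 0,"ty": 0.3,"tz": 0,"roll": 0},
    {"tx": 0,"ty": 0.3,"tz": 0,"roll": 0},
    {"tx": 0,"ty": 0.3,"tz": 0,"roll": 0},
    {"tx": 0,"ty": 0.3,"tz": 0,"roll": 0},
    {"tx": 0,"ty": 0.3,"tz": 0,"roll": 0}
  ]
}}

```text
time: 21.45
ee_pos: [0.6195, -0.1558, 0.0847]
tcp_rot: [0.001, 0.048, 0.999, -0.001]
ft_force: [-0.7, -2.5, 2.0]
opening: -0.006
grasp_force: 1.5
```

Request:
{"api": "send_rows", "payload": {
  "series": [
    {"tx": 0,"ty": 0.4,"tz": 0,"roll": 0},
    {"tx": 0,"ty": 0.5,"tz": 0,"roll": 0},
    {"tx": 0,"ty": 0.5,"tz": 0,"roll": 0},
    {"tx": 0,"ty": 0.5,"tz": 0,"roll": 0},
    {"tx": 0,"ty": 0.5,"tz": 0,"roll": 0},
    {"tx": 0,"ty": 0.5,"tz": 0,"roll": 0},
    {"tx": 0,"ty": 0.5,"tz": 0,"roll": 0},
    {"tx": 0,"ty": 0.5,"tz": 0,"roll": 0}
  ]
}}

```text
time: 22.25
ee_pos: [0.6346, 0.0003, 0.0838]
tcp_rot: [0.001, 0.049, 0.999, -0.0]
ft_force: [0.6, -3.9, 1.4]
opening: 0.002
grasp_force: 1.7
```

```bash
python3 go.py .648,.167,.08,84.4
```

```text
t 22.25 p [6.346e-01 3.000e-04 8.380e-02] th 84.42 open 0.002 gf 1.7 ft [ 0.6 -3.9  1.4]
.648,.167,.08,84.4 tool units [0.073 4.181 0.094] roll 0.0001
```

Request:
{"api": "send_rows", "payload": {
  "series": [
    {"tx": 0,"ty": 0.5,"tz": 0,"roll": 0},
    {"tx": 0,"ty": 0.5,"tz": 0,"roll": 0},
    {"tx": 0,"ty": 0.5,"tz": 0,"roll": 0},
    {"tx": 0,"ty": 0.5,"tz": 0,"roll": 0},
    {"tx": 0,"ty": 0.5,"tz": 0,"roll": 0},
    {"tx": 0,"ty": 0.4,"tz": 0,"roll": 0},
    {"tx": 0,"ty": 0.3,"tz": 0,"roll": 0},
    {"tx": 0,"ty": 0.2,"tz": 0,"roll": 0},
    {"tx": 0,"ty": 0.1,"tz": 0,"roll": 0},
    {"tx": 0,"ty": 0.1,"tz": 0,"roll": 0}
  ]
}}

```text
time: 23.25
ee_pos: [0.6474, 0.1422, 0.083]
tcp_rot: [-0.0, 0.049, 0.999, -0.0]
ft_force: [0.7, -3.2, 2.7]
opening: -0.001
grasp_force: 1.4
```

Request:
{"api": "send_rows", "payload": {
  "series": [
    {"tx": 0,"ty": 0.1,"tz": 0,"roll": 0},
    {"tx": 0,"ty": 0.1,"tz": 0,"roll": 0},
    {"tx": 0,"ty": 0.1,"tz": 0,"roll": 0},
    {"tx": 0,"ty": 0.1,"tz": 0,"roll": 0}
  ]
}}

```text
time: 23.65
ee_pos: [0.6489, 0.1582, 0.083]
tcp_rot: [-0.0, 0.049, 0.999, -0.0]
ft_force: [-0.4, -3.0, 2.6]
opening: 0.002
grasp_force: 1.4
```

Request:
{"api": "send_rows", "payload": {
  "series": [
    {"tx": 0,"ty": 0.08,"tz": 0,"roll": 0},
    {"tx": 0,"ty": 0.08,"tz": 0,"roll": 0},
    {"tx": 0,"ty": 0.08,"tz": 0,"roll": 0}
  ]
}}

```text
time: 23.95
ee_pos: [0.6499, 0.168, 0.083]
tcp_rot: [-0.0, 0.049, 0.999, -0.0]
ft_force: [-1.1, -2.5, 2.0]
opening: -0.002
grasp_force: 1.3
```

```bash
cat > c.py <<'E'
from h import *
im,W,ok=cam("top"); import sys
m=ok&(W[...,2]>.044)&(W[...,2]<.056)&(W[...,0]>.57)&(W[...,0]<.71)&(W[...,1]>.05)&(W[...,1]<.31)
d=np.array([.0975,.9952]); p=W[m][:,:2]-[.659,.277]; s=p@d+.24
print("carrier+stop along-slide hist"); print(np.histogram(s,np.arange(.06,.27,.01)))
E
python3 c.py; python3 go.py
```

```text
carrier+stop along-slide hist
(array([ 0,  0,  0,  0,  0,  0, 61, 78, 66, 45, 53, 69, 84, 51,  0,  0,  0,
        0,  0,  0]), array([0.06, 0.07, 0.08, 0.09, 0.1 , 0.11, 0.12, 0.13, 0.14, 0.15, 0.16,
       0.17, 0.18, 0.19, 0.2 , 0.21, 0.22, 0.23, 0.24, 0.25, 0.26]))
t 24.0 p [0.65   0.1686 0.083 ] th 84.42 open -0.003 gf 1.0 ft [-0.7 -1.8  0.5]
```

About 25 mm is left, so I keep pushing slowly.

Request:
{"api": "send_rows", "payload": {
  "series": [
    {"tx": 0,"ty": 0.1,"tz": 0,"roll": 0},
    {"tx": 0,"ty": 0.1,"tz": 0,"roll": 0},
    {"tx": 0,"ty": 0.1,"tz": 0,"roll": 0},
    {"tx": 0,"ty": 0.08,"tz": 0,"roll": 0},
    {"tx": 0,"ty": 0.05,"tz": 0,"roll": 0},
    {"tx": 0,"ty": 0.05,"tz": 0,"roll": 0}
  ]
}}

```text
time: 24.6
ee_pos: [0.6501, 0.1699, 0.0832]
tcp_rot: [-0.002, 0.048, 0.999, -0.014]
ft_force: [-4.2, -50.3, 12.0]
opening: -0.002
grasp_force: 25.6
```

Request:
{"api": "send_rows", "payload": {
  "series": [
    {"tx": 0,"ty": 0.05,"tz": 0,"roll": 0},
    {"tx": 0,"ty": 0.05,"tz": 0,"roll": 0}
  ]
}}

```text
time: 24.8
ee_pos: [0.6501, 0.17, 0.0833]
tcp_rot: [-0.003, 0.048, 0.999, -0.017]
ft_force: [-4.6, -60.6, 15.0]
opening: -0.002
grasp_force: 30.5
```

Request:
{"api": "send_rows", "payload": {
  "series": [
    {"tx": 0,"ty": 0.05,"tz": 0,"roll": 0},
    {"tx": 0,"ty": 0.05,"tz": 0,"roll": 0}
  ]
}}

```text
time: 25.0
ee_pos: [0.6501, 0.1701, 0.0833]
tcp_rot: [-0.004, 0.048, 0.999, -0.02]
ft_force: [-5.5, -69.1, 17.3]
opening: 0.003
grasp_force: 35.4
```

It hit the stop at y ≈ 0.170, as predicted, so the reading of 25 mm was an occlusion artefact. I'll back off and lift clear.

Request:
{"api": "send_rows", "payload": {
  "series": [
    {"tx": 0,"ty": -0.3,"tz": 0,"roll": 0},
    {"tx": 0,"ty": -0.4,"tz": 0,"roll": 0},
    {"tx": 0,"ty": -0.7,"tz": 0,"roll": 0},
    {"tx": 0,"ty": -0.7,"tz": 0,"roll": 0},
    {"tx": 0,"ty": -0.5,"tz": -0.5,"roll": 0},
    {"tx": 0,"ty": -0.5,"tz": -0.8,"roll": 0},
    {"tx": 0,"ty": -0.5,"tz": -0.8,"roll": 0},
    {"tx": 0,"ty": -0.5,"tz": -0.8,"roll": 0},
    {"tx": 0,"ty": -0.9,"tz": 0,"roll": 0},
    {"tx": 0,"ty": -0.9,"tz": 0,"roll": 0},
    {"tx": 0,"ty": -0.5,"tz": 0,"roll": 0},
    {"tx": 0,"ty": 0,"tz": 0,"roll": 0}
  ]
}}

```text
time: 26.2
ee_pos: [0.6283, -0.0618, 0.1992]
tcp_rot: [0.001, 0.05, 0.999, 0.0]
ft_force: [-0.3, -0.1, -0.6]
opening: 0.004
grasp_force: 0.0
```

```bash
python3 go.py
python3 - <<'E'
from h import *
im,W,ok=cam("top"); cv2.imwrite("pics/t6.png",im[...,::-1])
def box(n,x0,x1,y0,y1,zl,zh):
    m=ok&(W[...,2]>zl)&(W[...,2]<zh)&(W[...,0]>x0)&(W[...,0]<x1)&(W[...,1]>y0)&(W[...,1]<y1)
    p=W[m]; r=cv2.minAreaRect((p[:,:2]*1000).astype(np.float32)); print(n,len(p),r)
box("tab",.6,.7,.12,.25,.085,.11); box("plate+stop",.58,.72,.1,.32,.042,.06); box("beaker",.37,.48,-.06,.06,.06,.1)
E
```

```text
t 26.2 p [ 0.6283 -0.0618  0.1992] th 84.25 open 0.004 gf 0.0 ft [-0.3 -0.1 -0.6]
tab 0 ((0.0, 0.0), (0.0, 0.0), 0.0)
plate+stop 745 ((658.799072265625, 265.270263671875), (57.347984313964844, 96.62731170654297), 81.37760925292969)
beaker 82 ((419.7449951171875, -13.585042953491211), (34.93315505981445, 66.92439270019531), 83.75943756103516)
```

View pics/t6.png

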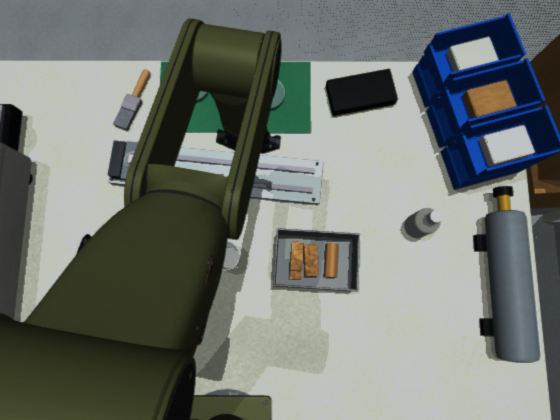

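The top view shows the three offcuts in the bin at (297,260), (311,260) and (331,260), with the beaker and bottle still standing. The arm hides the carrier, so I'll measure the tab in the scene camera.

Run:
```python
from h import *
im,W,ok=cam("scene"); cv2.imwrite("pics/s7.png",im[...,::-1])
d=np.array([.0975,.9952]); s=(W[...,:2]-[.659,.277])@d+.24; l=(W[...,:2]-[.659,.277])@[.9952,-.0975]
for n,zl,zh in(("tab",.09,.11),("plate/stop",.044,.06)):
    m=ok&(W[...,2]>zl)&(W[...,2]<zh)&(s>.05)&(s<.28)&(abs(l)<.06)
    print(n,m.sum(),np.percentile(s[m],[1,50,99]).round(4) if m.any() else 0)
    print(np.histogram(s[m],np.arange(.1,.27,.005))[0])
```

```text
tab 137 [0.1452 0.153  0.1647]
[ 0  0  0  0  0  0  0  0  1 49 33 36 17  1  0  0  0  0  0  0  0  0  0  0
  0  0  0  0  0  0  0  0  0]
plate/stop 1316 [0.1273 0.1974 0.2557]
[ 0  0  0  0  0 62 62 64 62 77 32 34 22 22 28 32 37 42 55 50 41 51 36 62
 46 87 58 59 54 61 60 20  0]
```

View pics/s7.png

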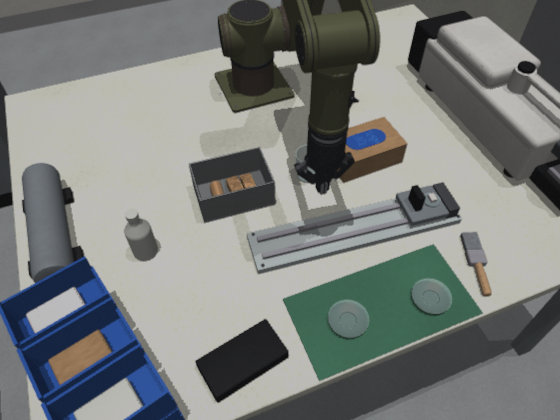

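The carrier at (425,203) sits against the stop. Its tab is at about 0.154 m along the slide, against 0.153 m expected when home, and the plate's rear edge is at 0.125 m as expected.

```bash
python3 -c "
from bench import *
print(hand_in())"
```

```text
the job is handed in; nothing more can be done
None
```

The job is handed in: all three offcuts are in the waste bin, the carrier measures home against the stop, and the beaker and bottle still stand (by eye), at about 26 s of the 72 s allowed; `hand_in()` returned no verdict.

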